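# Lock the ring fixture and hold its sprung clamp arm open

### The arm

A 6-joint arm with a two-finger parallel gripper is mounted at the origin on the work surface. World frame = base frame: x ahead of the robot, y to its left, z up, the work surface at z = 0. Lengths are in mm, angles in rad, forces in N, time in s.
With the tool pointing down it reaches from about 300 to 875 mm from the base axis. Payload 6.4 kg.
Tool frame: the origin (TCP) lies at the very end of the fingers, on their centre line; the grasp point (between the pads) lies 19 mm behind it; z points along the fingers, y is the line along which they close (so a half turn about z gives the same grasp; the last joint's range is limited). The gripper opens to 88 mm and grips with 3 to 60 N. Pads are 18 mm wide; open, the fingers measure 123 mm over their backs; the gripper's body (75 mm by 187 mm) begins 45 mm behind the grasp point.
Start: joints at [1.005, 0.181, 1.607, -0, 1.354, -0.206], TCP at [202.439, 538.2, 238.714] pointing down, gripper open.
Joint ranges: [-2.99, 2.99], [-0.89, 2.07], [0.3, 2.58], [-1.14, 4.28], [0, 2.63], [-3.12, 3.12]. Speed limits (rad/s): [2.57, 2.57, 3.01, 3.14, 3.14, 3.14].

### API

Orientations are given as a unit quaternion [w, x, y, z].
In Python, from plant import state, get_image, camera_params, sign_off gives the robot as it stands.
- The arm moves only by the tool drive_tool, never from a script. Its argument "steps" is a list of rows, each an object with "delta_pos": the shift along the tool's x, y, z in units of 60 mm (1.0 is 60 mm), a list of three; "angular": the turn, a rotation vector about the tool's x, y, z in units of 8 degrees (1.0 is 8 degrees), a list of three. In form: [{"delta_pos": [tx, ty, tz], "angular": [rx, ry, rz]}, ...]. A call has exactly 8 rows; each row is the pose to reach, as a shift and turn from the pose commanded when the call began, along the tool's axes at that moment; what a row does not reach only later rows make up. A row lasts 1/8 s, in which the tool goes at most 62.5 mm and 10.7 degrees, less where a joint would pass 70% of its speed; a pose out of reach is approached as far as the arm can. A call with a gripper value outside its range is refused whole. "gripper" is the finger opening in mm, from 0 to 88.1, set as the call begins (left out, the last holds). The fingers move at their own pace and stop on an object; the grip force is fixed at half the most. Time passes only in rows, so rows that repeat a pose let the fingers close, or fill a call up. It gives the time, the measured TCP pose, the force, the opening and the grip force at its end, in the units of the state.
- state(): the state, without advancing time (a new reading comes with each control period).
- get_image(name): name is "side" or "top" or "wrist"; returns the picture (400x640x3 uint8, red, green, blue); there is no depth.
- camera_params(name): a dict with "intrinsics" (3x3 intrinsics, pixels), "dist_coeffs" ([k1, k2, p1, p2, k3] as OpenCV has them; the pictures are not rectified), "rvec" (rotation vector, rad) and "tvec" (3), from world to camera coordinates, as OpenCV has them. Camera axes: x right, y down, z forward; pixel columns grow to the right and rows downward; lengths in mm; the calibration is good to about 2 mm. A picture is of the moment at which its call begins: read the wrist's pose just before it. camera_params takes no time and is no camera call; for the wrist camera it gives the pose at the moment of the call.
- sign_off(): hands the job in; it is judged then, once.
The state is a dict: "clock": time; "joint_pos": joint angles; "joint_vel": joint speeds; "effort": joint torques, N m; "tcp_pos": TCP position; "tool_rot": TCP orientation; "wrist_force": force on the tool from outside, world axes, zero at the start; "ft_torque": the same for the moment, N m; "opening": finger opening in mm; "grasp_force": force on a finger pad.
Only numpy, scipy, OpenCV 4.12 (cv2) and the standard library are available. Lean on these libraries where they do the work, as an engineer would, in place of code of your own. Each camera call takes 0.05 s, during which the arm holds its last target. There are 200 camera calls.

### The job

At the jeweller's bench, turn the lock collar of the ring-holding fixture until its lever points at the raised rib on the base plate (the locked mark). Then swing the sprung clamp arm away from the mandrel, all the way to its stop post, so that a colleague can slip a ring on, and finish while still holding it there with the gripper's fingers: do not let go. Leave the collar locked and the jar, gauge, ring block and file where they are.

Things in the scene. Friction and masses are not known exactly. Their poses are not given: they have to be found in the camera images.
- fixture: Fixed ring-holding fixture: grey base plate 200 x 220 x 12 mm carrying a mandrel with its lock collar and a sprung clamp arm. Origin on the bench surface; in its frame (z up) the plate spans x -120 to +80 mm, y -110 to +110 mm; collar axis at x -18, y +40; arm pivot at x 0, y -60 (foot 17 mm radius, coil spring, top 68 mm above the bench).
- mandrel_top (a point): Top of the fixed steel mandrel (18 mm diameter, 84 mm above the bench) on the collar's axis; it rises from a dark neck 40 mm in diameter whose top is 50 mm above the bench. The collar turns round the neck.
- stop_post (a point): Top of the fixed steel stop post of the clamp arm, 12 mm diameter, 64 mm above the bench; at x +59, y -42 mm in the fixture's frame.
- collar (a joint): Turn of the lock collar about the vertical through collar_axis, rad, growing counter-clockwise seen from above; range 0 to 1.8, starts at 0 to 0.5, locked at 1.3 (lever in line with the rib); it can pass the mark. Friction (0.1 N m) holds it. Knurled ring 76 mm diameter, top 34 mm above the bench; radial lever 12 mm wide, top 32 mm, tip 78 mm from the axis.
- collar_pin (a point): Upright round dark pin on the collar's lever, 12 mm diameter, standing from 32 to 74 mm above the bench, 66 mm from the collar's axis. The point is on the pin's axis at its top end (74 mm above the bench). Can be pinched from above in any yaw; it turns with the collar.
- collar_axis (a point): Point on the collar's vertical axis, 26 mm above the bench. In the fixture's frame the lever points from here at 125 degrees (from +x towards +y) plus the collar's joint value.
- lock_mark (a point): The locked mark: top of a raised bare-metal rib on the base plate, 18 mm long, 8 mm wide, top 26 mm above the bench, radial to the collar; its middle lies 89 mm from the collar's axis, just outside the lever's tip.
- clamp_arm (a joint): Swing of the clamp arm about the vertical through clamp_axis, rad, growing clockwise seen from above; 0 = pad at the mandrel (arm along the fixture's +y), 1.05 = against the stop post. A spring returns it to 0 when let go: about 2.5 N at the pin at first, 6 N at the stop. Flat aluminium bar 12 mm wide, 8 mm thick, top 60 mm above the bench, small black pad at the mandrel.
- clamp_pin (a point): Upright round black grip pin near the free end of the clamp arm, 14 mm diameter, standing from 60 to 92 mm above the bench, 135 mm from the arm's axis. The point is on the pin's axis at its top end (92 mm above the bench). Can be pinched from above in any yaw, or pushed.
- clamp_axis (a point): Point on the clamp arm's vertical pivot axis, 56 mm above the bench.
- jar: Bystander: small closed glass jar, 48 mm diameter, 45 mm high. Origin at the centre of its underside.
- gauge: Bystander: round steel dial gauge lying flat, 56 mm diameter, 18 mm high with a small stem. Origin at the centre of its underside.
- ring_block: Bystander: small wooden block 56 x 40 x 26 mm with a round wooden stub on top, 38 mm high in all. Origin at the centre of its underside.
- file: Bystander: flat file with a wooden handle lying on the bench, 220 mm long, 16 mm thick. Origin near its middle, on the bench; blade towards its +x.

How it is judged (in metres and radians):
On the way, in this order (a step that is already met when the one before it is completed fails the run):
1. the collar is turned to its locked mark while the clamp arm is still closed (value of joint collar between 1.17 and 1.43 rad and value of joint clamp_arm below 0.3 rad), for 0.2 s.
2. the clamp arm is swung to its stop post and held there by the fingers (value of joint clamp_arm above 0.99 rad and contact force between the fingers and clamp_arm above 2 N and value of joint collar between 1.17 and 1.43 rad), for 0.3 s.
At the end, for the whole second after the job is handed in: The program ends with the fingers pressing on the clamp arm (more than 2 N) and holding it still at its stop (joint above 0.99 of 1.05 rad), the collar's lever within 0.13 rad of the locked mark (1.3), and the four bystanders within 30 mm of where they started (all of step 2 and velocity of joint clamp_arm between -0.1 and 0.1 rad/s and distance of each of jar, gauge, ring_block, file from where it was at the start of the episode below 0.03 m); the arm keeps its last pose, push and grip.
It fails at once if a bystander (jar, gauge, ring block, file) is displaced by more than 30 mm (distance of any of jar, gauge, ring_block, file from where it was at the start of the episode above 0.03 m).
It also fails if it takes over 51 s, if anything falls off the work surface, if the arm or the gripper's body presses on something with over 40 N, if the wrist force passes 120 N, or if a joint passes its speed limit or range.

## Working session

There is one attempt and no reset: what is moved stays moved. The work goes in short steps, Python scripts to look and compute and a tool call to move; the robot and the scene stay as the last step left them, time stands still between calls to the robot, and variables do not carry over. Pictures are saved under pics/ and viewed, at most 10 in all, crops included, and the job is handed in when it is done.

Besides the shell and the picture viewer there is one more tool, called after "Request:" by a JSON object that holds its "name" and its "arguments". drive_tool: Moves the arm, as the interface text tells. Its arguments: {"type":"object","properties":{"steps":{"type":"array"},"gripper":{"type":"number"}},"required":["steps"]}

```bash
mkdir -p pics; python3 - <<'E'
from plant import *
import cv2,numpy as np
s=state();print(s['clock'],s['tcp_pos'],s['tool_rot'],s['opening'])
for n in("top","side"):
    cv2.imwrite(f'pics/{n}0.png',get_image(n)[:,:,::-1])
    p=camera_params(n);R=cv2.Rodrigues(np.array(p['rvec'],float))[0];print(n,-R.T@np.array(p['tvec'],float).ravel(),np.array(p['intrinsics'])[0,0])
E
```

```text
0.0 [202.15233428 537.72532861 237.81848202] [-3.16460092e-04  1.78920760e-01  9.83863104e-01 -8.08584738e-04] 88.08424702662195
top [ 467.99747624    8.23739442 1029.76844546] 384.46479856891943
side [ 405.22493662 -791.43705525  775.59171337] 447.7759107165962
```

View pics/top0.png

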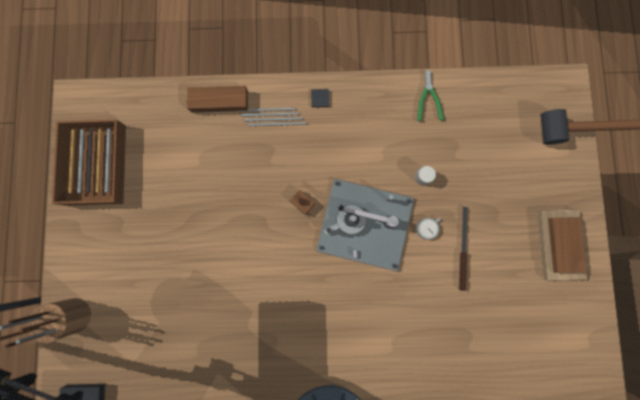

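View pics/side0.png

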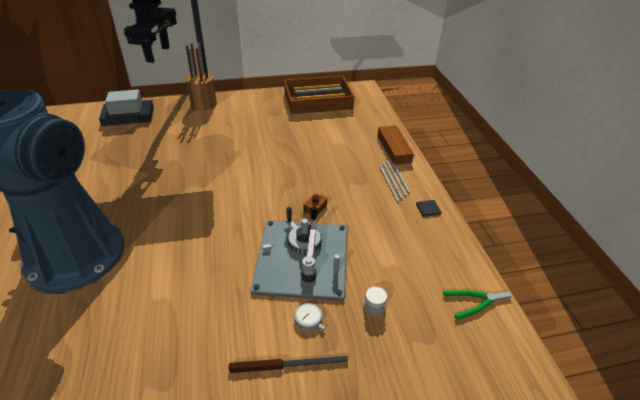

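The top view shows the plate at about (366,225), with the mandrel near (352,218), the arm pivot near (392,222), the gauge at (428,229), the jar at (427,175) and the ring block at (303,202). In the side view the collar pin is near (289,213). I'll zoom in on both.

```bash
python3 - <<'E'
import cv2,numpy as np
a=cv2.imread('pics/top0.png')[165:285,290:450];b=cv2.imread('pics/side0.png')[180:310,230:390]
a=cv2.resize(a,None,fx=5,fy=5,interpolation=cv2.INTER_CUBIC);b=cv2.resize(b,(738,600),interpolation=cv2.INTER_CUBIC)
cv2.imwrite('pics/tc.png',np.clip(a*1.5,0,255));cv2.imwrite('pics/sc.png',np.clip(b*1.2,0,255))
E
```

```text
[ WARN:0@0.081] global loadsave.cpp:1063 imwrite_ Unsupported depth image for selected encoder is fallbacked to CV_8U.
```

View pics/tc.png

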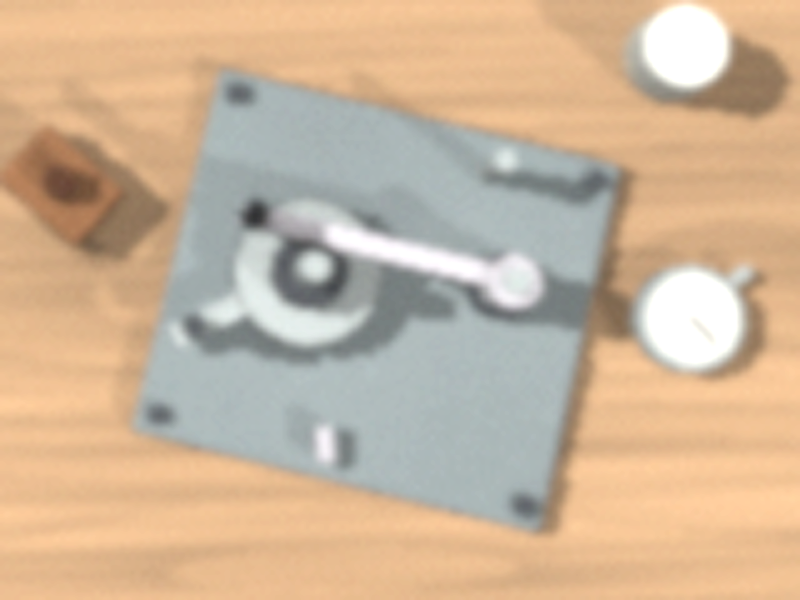

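View pics/sc.png

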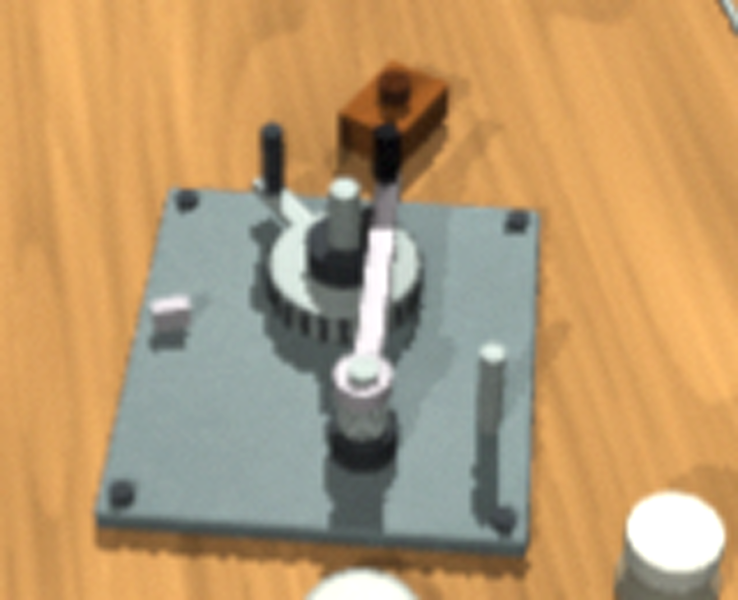

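Top crop: mandrel (315,262), pivot cap (516,280), stop post (505,158), clamp pin (256,212), collar pin about (193,325) and rib (325,445). Side crop: the collar pin top is at (271,130), the clamp pin at (387,130), the mandrel at (344,187) and the stop post at (492,352).

```bash
cat >h.py <<'E'
from plant import *
import cv2,numpy as np
from scipy.spatial.transform import Rotation as Rn
def ray(n,uv,p=None):
    p=p or camera_params(n);K=np.array(p['intrinsics'],float);R=cv2.Rodrigues(np.array(p['rvec'],float))[0]
    d=cv2.undistortPoints(np.array([[uv]],float),K,np.array(p['dist_coeffs'],float)).ravel()
    return -R.T@np.array(p['tvec'],float).ravel(),R.T@np.array([*d,1])
def onz(n,uv,z,p=None):
    c,d=ray(n,uv,p);return (c+d*(z-c[2])/d[2])[:2]
def fit(F,W):
    F=np.array(F,float);W=np.array(W,float);f=F-F.mean(0);w=W-W.mean(0)
    a=np.arctan2((f[:,0]*w[:,1]-f[:,1]*w[:,0]).sum(),(f*w).sum())
    R=np.array([[np.cos(a),-np.sin(a)],[np.sin(a),np.cos(a)]]);t=W.mean(0)-R@F.mean(0)
    return a,R,t,W-(F@R.T+t)
E
cat >m1.py <<'E'
from h import *
T=lambda c:((c[0]+.5)/5-.5+290,(c[1]+.5)/5-.5+165)
S=lambda c:((c[0]+.5)/4.6125-.5+230,(c[1]+.5)/4.615-.5+180)
pts=dict(pivot=((516,280),(363,368),68,(0,-60)),stop=((505,158),(492,352),64,(59,-42)),mandrel=((315,262),(344,187),84,(-18,40)),
 cA=((222,70),None,12,(80,110)),cB=((622,165),None,12,(80,-110)),cC=((548,530),None,12,(-120,-110)),cD=((137,430),None,12,(-120,110)))
F=[];W=[]
for k,(t,s,z,f) in pts.items():
    a=onz('top',T(t),z);F.append(f);W.append(a)
    b=onz('side',S(s),z) if s else None
    if s is not None:F.append(f);W.append(b)
    print(k,a.round(1),b)
a,R,t,r=fit(F,W);print('yaw',a,'t',t,'\nres',r.round(1).tolist())
ax=R@[-18,40]+t
for nm,tc,sc,z in(('cpin',(190,322),(271,130),74),('apin',(256,212),(387,130),92)):
    for w in(onz('top',T(tc),z),onz('side',S(sc),z)):
        d=R.T@(w-ax);print(nm,w.round(1),'r',np.hypot(*d).round(1),'collar',(np.arctan2(d[1],d[0])-np.radians(125))%(2*np.pi))
print('axis',ax,'locked pin',ax+R@(66*np.array([np.cos(np.radians(125)+1.3),np.sin(np.radians(125)+1.3)])))
pv=R@[0,-60]+t;print('pivot',pv)
for q in(0,.5,1.05,):print('apin',q,pv+R@(135*np.array([np.sin(q),np.cos(q)])))
E
python3 m1.py
```

```text
pivot [ 521.9 -173. ] [ 520.50105201 -173.6027497 ]
stop [ 583.9 -171.3] [ 581.43496205 -171.35650542]
mandrel [532.7 -71.8] [529.92348152 -70.92833088]
cA [642. -32.] None
cB [ 584.6 -242.9] None
cC [ 394.7 -193.5] None
cD [452.   18.8] None
yaw -0.26271761589743914 t [ 537.39311093 -116.12797146] 
res [[0.1, 1.1], [-1.3, 0.5], [0.5, 0.7], [-2.0, 0.7], [2.3, 1.1], [-0.5, 1.9], [-1.2, -1.3], [-1.4, 0.3], [1.7, -2.3], [1.9, -2.5]]
cpin [505.3  -9.6] r 68.1 collar 0.029566083898732387
cpin [502.5 -12.4] r 66.6 collar 0.0836811974703826
apin [557.4 -43.2] r 40.1 collar 5.196207849953078
apin [556.6 -42.6] r 40.0 collar 5.220722969080068
axis [530.39896622 -72.82575512] locked pin [464.59631415 -77.92585124]
pivot [ 521.81075837 -174.06923731]
apin 0 [556.87105164 -43.70138915]
apin 0.5 [615.08073618 -76.46948712]
apin 1.05 [ 652.3398446  -139.61408317]
```

The two views agree within 3 mm: collar about 0.05 rad, its pin at (504,-11). The current yaw suits a pinch, so I'll approach above the pin.

```bash
cat >to.py <<'E'
import sys
from h import *
s=state();q=s['tool_rot'];R=Rn.from_quat([q[1],q[2],q[3],q[0]]).as_matrix()
v=np.array(eval(sys.argv[1]),float)
print('tcp',np.round(s['tcp_pos'],1),'f',np.round(s['wrist_force'],1),'op',s['opening'],'t',s['clock'])
for w in np.atleast_2d(v):print(w,(R.T@(w-np.array(s['tcp_pos']))/60).round(3))
E
python3 to.py "[504,-11,150]"
```

```text
tcp [202.2 537.8 237.9] f [0.9 0.1 0.3] op 88.39657753571353 t 0.1
[504. -11. 150.] [-7.929 -6.787  1.473]
```

Request:
{"name": "drive_tool", "arguments": {"steps": [{"delta_pos":[-0.5,-0.43,0.05],"angular":[0,0,0]},{"delta_pos":[-1.2,-1.0,0.1],"angular":[0,0,0]},{"delta_pos":[-1.9,-1.6,0.2],"angular":[0,0,0]},{"delta_pos":[-2.6,-2.2,0.3],"angular":[0,0,0]},{"delta_pos":[-3.3,-2.8,0.4],"angular":[0,0,0]},{"delta_pos":[-4.0,-3.4,0.5],"angular":[0,0,0]},{"delta_pos":[-4.7,-4.0,0.6],"angular":[0,0,0]},{"delta_pos":[-5.4,-4.6,0.7],"angular":[0,0,0]}], "gripper": 40}}

```text
clock: 1.1
tcp_pos: [408.9, 164.1, 196.4]
tool_rot: [0.0, 0.179, 0.984, 0.0]
wrist_force: [1.8, 0.5, 0.1]
opening: 40.2
grasp_force: 0.0
```

```bash
python3 to.py "[504,-11,150]"
```

```text
tcp [408.9 164.1 196.4] f [1.8 0.5 0.1] op 40.16509102422091 t 1.1
[504. -11. 150.] [-2.511 -2.174  0.774]
```

Request:
{"name": "drive_tool", "arguments": {"steps": [{"delta_pos":[-0.6,-0.52,0.2],"angular":[0,0,0]},{"delta_pos":[-1.2,-1.05,0.4],"angular":[0,0,0]},{"delta_pos":[-1.8,-1.55,0.6],"angular":[0,0,0]},{"delta_pos":[-2.25,-1.95,0.75],"angular":[0,0,0]},{"delta_pos":[-2.45,-2.1,0.77],"angular":[0,0,0]},{"delta_pos":[-2.51,-2.17,0.77],"angular":[0,0,0]},{"delta_pos":[-2.51,-2.17,0.77],"angular":[0,0,0]},{"delta_pos":[-2.51,-2.17,0.77],"angular":[0,0,0]}]}}

```text
clock: 2.1
tcp_pos: [503.3, -8.1, 150.8]
tool_rot: [0.0, 0.178, 0.984, 0.0]
wrist_force: [-0.6, -0.5, -0.7]
opening: 40.2
grasp_force: 0.0
```

```bash
python3 to.py "[[504,-11,43]]"; python3 - <<'E'
from h import *
p=camera_params('wrist');im=get_image('wrist');cv2.imwrite('pics/w1.png',im[:,:,::-1])
import json;json.dump({k:np.array(v).tolist() for k,v in p.items()},open('w1.json','w'))
R=cv2.Rodrigues(np.array(p['rvec'],float))[0];print(-R.T@np.array(p['tvec'],float).ravel())
E
```

```text
tcp [503.3  -8.1 150.8] f [-0.6 -0.5 -0.7] op 40.18369050942236 t 2.1
[504. -11.  43.] [-0.027 -0.042  1.797]
[435.85986608  17.50365561 297.22758609]
```

View pics/w1.png

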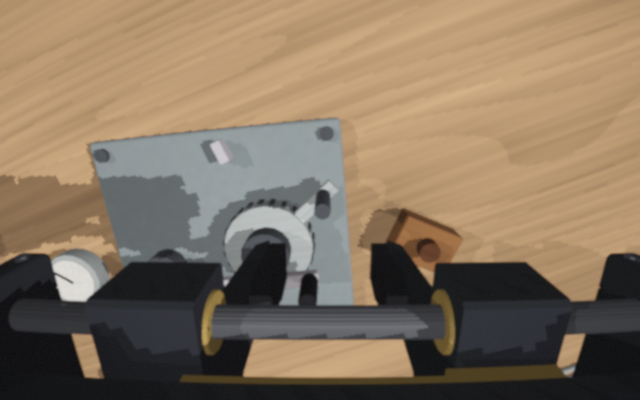

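The wrist view shows the collar pin from (322,192) up to its top at about (322,212), the rib at (219,152) and the ring block at (425,245). I'll check these against the estimate.

```bash
python3 - <<'E'
from h import *
import json;p=json.load(open('w1.json'))
print(onz('w',(322,212),74,p),onz('w',(322,191),34,p),'rib',onz('w',(219,152),26,p),'exp',np.array([530.4,-72.8])+89/66*(np.array([464.6,-77.9])-[530.4,-72.8]))
E
```

```text
[503.65490034 -12.52591125] [499.14456935 -11.54148142] rib [441.06122287 -78.90842682] exp [441.66969697 -79.67727273]
```

Request:
{"name": "drive_tool", "arguments": {"steps": [{"delta_pos":[-0.02,-0.05,0.4],"angular":[0,0,0]},{"delta_pos":[-0.02,-0.05,0.8],"angular":[0,0,0]},{"delta_pos":[-0.02,-0.05,1.15],"angular":[0,0,0]},{"delta_pos":[-0.02,-0.05,1.45],"angular":[0,0,0]},{"delta_pos":[-0.02,-0.05,1.65],"angular":[0,0,0]},{"delta_pos":[-0.02,-0.05,1.8],"angular":[0,0,0]},{"delta_pos":[-0.02,-0.05,1.8],"angular":[0,0,0]},{"delta_pos":[-0.02,-0.05,1.8],"angular":[0,0,0]}]}}

```text
clock: 3.15
tcp_pos: [504.2, -12.4, 43.0]
tool_rot: [0.0, 0.179, 0.984, -0.0]
wrist_force: [0.0, 0.4, -0.0]
opening: 39.7
grasp_force: 0.0
```

Request:
{"name": "drive_tool", "arguments": {"steps": [{"delta_pos":[0,0,0],"angular":[0,0,0]},{"delta_pos":[0,0,0],"angular":[0,0,0]},{"delta_pos":[0,0,0],"angular":[0,0,0]},{"delta_pos":[0,0,0],"angular":[0,0,0]},{"delta_pos":[0,0,0],"angular":[0,0,0]},{"delta_pos":[0,0,0],"angular":[0,0,0]},{"delta_pos":[0,0,0],"angular":[0,0,0]},{"delta_pos":[0,0,0],"angular":[0,0,0]}], "gripper": 5}}

```text
clock: 4.15
tcp_pos: [503.9, -12.5, 42.7]
tool_rot: [0.0, 0.179, 0.984, -0.0]
wrist_force: [0.6, -2.0, 2.7]
opening: 10.7
grasp_force: 30.0
```

```bash
python3 - <<'E'
from h import *
s=state();q=s['tool_rot'];R=Rn.from_quat([q[1],q[2],q[3],q[0]]).as_matrix();t=np.array(s['tcp_pos']);print(t,s['wrist_force'],s['opening'],s['grasp_force'])
ax=np.array([530.4,-72.8]);d=t[:2]-ax;print('r',np.hypot(*d),'ang',np.degrees(np.arctan2(d[1],d[0])),'goal',np.degrees(np.arctan2(-5.1,-65.8))%360)
a0=np.arctan2(d[1],d[0]);a1=np.arctan2(-5.1,-65.8)+2*np.pi
for i in range(1,17):
    a=a0+(a1-a0)*i/16;w=np.r_[ax+66*np.array([np.cos(a),np.sin(a)]),t[2]];print(i,(R.T@(w-t)/60).round(3))
E
```

```text
[503.89676743 -12.4987847   42.67443962] [ 0.609667   -1.95822845  2.73012444] 10.720929097434118 29.999901819974184
r 65.86848945681955 ang 113.72616447120865 goal 184.4319974950681
1 [ 0.06 -0.06 -0.  ]
2 [ 0.113 -0.126 -0.   ]
3 [ 0.161 -0.196 -0.   ]
4 [ 0.204 -0.269 -0.   ]
5 [ 0.241 -0.345 -0.   ]
6 [ 0.272 -0.424 -0.   ]
7 [ 0.297 -0.506 -0.   ]
8 [ 0.315 -0.588 -0.   ]
9 [ 0.327 -0.672 -0.   ]
10 [ 0.332 -0.757 -0.   ]
11 [ 0.331 -0.842 -0.   ]
12 [ 0.324 -0.926 -0.   ]
13 [ 0.31 -1.01 -0.  ]
14 [ 0.289 -1.092  0.   ]
15 [ 0.262 -1.173  0.   ]
16 [ 0.229 -1.251  0.   ]
```

Pinched: opening about 11 mm on the 12 mm pin, radius 65.9 mm. Next I'll sweep the arc in two calls.

Request:
{"name": "drive_tool", "arguments": {"steps": [{"delta_pos":[0.06,-0.06,0],"angular":[0,0,0]},{"delta_pos":[0.113,-0.126,0],"angular":[0,0,0]},{"delta_pos":[0.161,-0.196,0],"angular":[0,0,0]},{"delta_pos":[0.204,-0.269,0],"angular":[0,0,0]},{"delta_pos":[0.241,-0.345,0],"angular":[0,0,0]},{"delta_pos":[0.272,-0.424,0],"angular":[0,0,0]},{"delta_pos":[0.297,-0.506,0],"angular":[0,0,0]},{"delta_pos":[0.315,-0.588,0],"angular":[0,0,0]}]}}

```text
clock: 5.15
tcp_pos: [472.0, -36.7, 42.5]
tool_rot: [-0.002, 0.179, 0.984, 0.002]
wrist_force: [-3.5, 9.8, 10.7]
opening: 11.0
grasp_force: 30.0
```

Request:
{"name": "drive_tool", "arguments": {"steps": [{"delta_pos":[0.012,-0.084,0],"angular":[0,0,0]},{"delta_pos":[0.017,-0.169,0],"angular":[0,0,0]},{"delta_pos":[0.016,-0.254,0],"angular":[0,0,0]},{"delta_pos":[0.009,-0.338,0],"angular":[0,0,0]},{"delta_pos":[-0.005,-0.422,0],"angular":[0,0,0]},{"delta_pos":[-0.026,-0.504,0],"angular":[0,0,0]},{"delta_pos":[-0.053,-0.585,0],"angular":[0,0,0]},{"delta_pos":[-0.086,-0.663,0],"angular":[0,0,0]}]}}

```text
clock: 6.15
tcp_pos: [463.4, -76.4, 42.5]
tool_rot: [-0.001, 0.179, 0.984, 0.001]
wrist_force: [-3.2, 5.5, 8.4]
opening: 10.6
grasp_force: 30.0
```

Request:
{"name": "drive_tool", "arguments": {"steps": [{"delta_pos":[0,0,0],"angular":[0,0,0]},{"delta_pos":[0,0,0],"angular":[0,0,0]},{"delta_pos":[0,0,0],"angular":[0,0,0]},{"delta_pos":[0,0,0],"angular":[0,0,0]},{"delta_pos":[0,0,0],"angular":[0,0,0]},{"delta_pos":[0,0,0],"angular":[0,0,0]},{"delta_pos":[0,0,0],"angular":[0,0,0]},{"delta_pos":[0,0,0],"angular":[0,0,0]}]}}

```text
clock: 7.15
tcp_pos: [463.4, -76.9, 42.5]
tool_rot: [-0.001, 0.179, 0.984, 0.001]
wrist_force: [-2.0, 1.5, 6.9]
opening: 11.1
grasp_force: 30.0
```

```bash
python3 - <<'E'
from h import *
s=state();t=np.array(s['tcp_pos']);d=t[:2]-[530.4,-72.8]
print(t,s['wrist_force'],s['opening'],np.hypot(*d),'collar',np.arctan2(d[1],d[0])%(2*np.pi)+.2627-np.radians(125))
E
```

```text
[463.38323836 -76.93205091  42.50487733] [-2.02756187  1.45305763  6.86627659] 11.118746756101375 67.14402568475106 collar 1.2842101116378424
```

Collar is at about 1.28, inside the band. Release and lift clear of the 92 mm clamp pin.

Request:
{"name": "drive_tool", "arguments": {"steps": [{"delta_pos":[0,0,0],"angular":[0,0,0]},{"delta_pos":[0,0,0],"angular":[0,0,0]},{"delta_pos":[0,0,0],"angular":[0,0,0]},{"delta_pos":[0,0,-0.3],"angular":[0,0,0]},{"delta_pos":[0,0,-0.8],"angular":[0,0,0]},{"delta_pos":[0,0,-1.3],"angular":[0,0,0]},{"delta_pos":[0,0,-1.7],"angular":[0,0,0]},{"delta_pos":[0,0,-1.8],"angular":[0,0,0]}], "gripper": 36}}

```text
clock: 8.15
tcp_pos: [465.3, -78.1, 151.9]
tool_rot: [0.001, 0.179, 0.984, -0.0]
wrist_force: [0.0, 0.4, -0.2]
opening: 36.0
grasp_force: 0.0
```

```bash
python3 to.py "[557,-43.5,150]"; python3 -c "
from plant import *;print(state()['joint_pos'])"
```

```text
tcp [465.3 -78.1 151.9] f [ 0.   0.4 -0.2] op 35.97052510217829 t 8.15
[557.  -43.5 150. ] [-1.227  1.079  0.035]
[-4.18752244e-01  4.77885721e-02  1.94267199e+00  3.16176805e-06
  1.14821659e+00 -1.62968631e+00]
```

Request:
{"name": "drive_tool", "arguments": {"steps": [{"delta_pos":[-0.2,0.18,0],"angular":[0,0,-0.8]},{"delta_pos":[-0.4,0.35,0],"angular":[0,0,-1.7]},{"delta_pos":[-0.65,0.57,0],"angular":[0,0,-2.7]},{"delta_pos":[-0.9,0.8,0.03],"angular":[0,0,-3.8]},{"delta_pos":[-1.1,0.97,0.03],"angular":[0,0,-4.8]},{"delta_pos":[-1.2,1.05,0.03],"angular":[0,0,-5.6]},{"delta_pos":[-1.23,1.08,0.03],"angular":[0,0,-6]},{"delta_pos":[-1.23,1.08,0.03],"angular":[0,0,-6]}]}}

```text
clock: 9.15
tcp_pos: [555.7, -42.8, 147.4]
tool_rot: [-0.001, -0.237, 0.972, 0.001]
wrist_force: [-0.6, -0.5, 0.3]
opening: 36.0
grasp_force: 0.0
```

```bash
python3 to.py "[557,-43.5,64]"; python3 - <<'E'
from h import *
im=get_image('top');c=cv2.resize(im[165:285,290:450,::-1],None,fx=5,fy=5,interpolation=cv2.INTER_CUBIC)
w=get_image('wrist')[:,:,::-1];cv2.imwrite('pics/c2.png',cv2.convertScaleAbs(np.hstack([cv2.resize(c,(400,300)),cv2.resize(w,(400,300))]),alpha=1.3))
p=camera_params('wrist');ax=np.array([530.4,-72.8])
E
```

```text
tcp [555.7 -42.8 147.4] f [-0.6 -0.5  0.3] op 36.0245324002802 t 9.15
[557.  -43.5  64. ] [-0.016 -0.022  1.39 ]
```

View pics/c2.png

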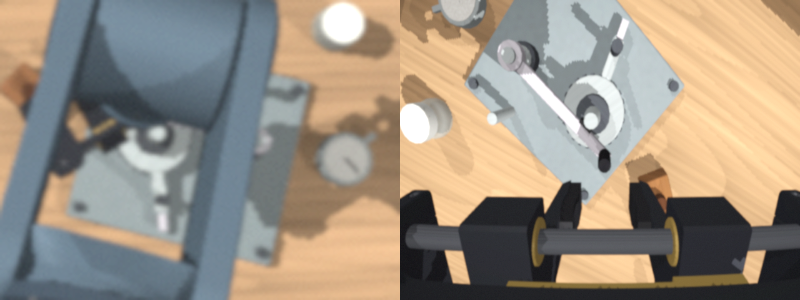

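The lever is in line with the rib in both the top view (around (160,195)) and the wrist view (around (620,35)). The clamp pin is at (604,160), between the fingers' planes. Descend and pinch.

Request:
{"name": "drive_tool", "arguments": {"steps": [{"delta_pos":[-0.02,-0.02,0.3],"angular":[0,0,0]},{"delta_pos":[-0.02,-0.02,0.6],"angular":[0,0,0]},{"delta_pos":[-0.02,-0.02,0.9],"angular":[0,0,0]},{"delta_pos":[-0.02,-0.02,1.15],"angular":[0,0,0]},{"delta_pos":[-0.02,-0.02,1.3],"angular":[0,0,0]},{"delta_pos":[-0.02,-0.02,1.38],"angular":[0,0,0]},{"delta_pos":[-0.02,-0.02,1.38],"angular":[0,0,0]},{"delta_pos":[-0.02,-0.02,1.38],"angular":[0,0,0]}]}}

```text
clock: 10.25
tcp_pos: [558.4, -43.7, 66.5]
tool_rot: [0.001, -0.237, 0.972, -0.0]
wrist_force: [0.4, -0.3, -0.1]
opening: 36.3
grasp_force: 0.0
```

Request:
{"name": "drive_tool", "arguments": {"steps": [{"delta_pos":[0,0,0],"angular":[0,0,0]},{"delta_pos":[0,0,0],"angular":[0,0,0]},{"delta_pos":[0,0,0],"angular":[0,0,0]},{"delta_pos":[0,0,0],"angular":[0,0,0]},{"delta_pos":[0,0,0],"angular":[0,0,0]},{"delta_pos":[0,0,0],"angular":[0,0,0]},{"delta_pos":[0,0,0],"angular":[0,0,0]},{"delta_pos":[0,0,0],"angular":[0,0,0]}], "gripper": 6}}

```text
clock: 11.25
tcp_pos: [557.9, -42.9, 66.1]
tool_rot: [0.0, -0.237, 0.972, 0.0]
wrist_force: [-1.5, 5.3, 3.9]
opening: 13.2
grasp_force: 30.0
```

```bash
python3 - <<'E'
from h import *
s=state();q=s['tool_rot'];R=Rn.from_quat([q[1],q[2],q[3],q[0]]).as_matrix();t=np.array(s['tcp_pos']);print(t,s['wrist_force'],s['opening'],s['grasp_force'])
pv=np.array([521.8,-174.1]);d=t[:2]-pv;a0=np.arctan2(d[1],d[0]);r=np.hypot(*d);print('r',r,'q',np.pi/2-.2627-a0)
prev=np.zeros(3)
for i in range(1,25):
    a=a0-1.07*i/24;w=np.r_[pv+(r+(135-r)*i/24)*np.array([np.cos(a),np.sin(a)]),t[2]];v=(R.T@(w-t)/60);print(i,(v-prev).round(3)[:2])
    if i%8==0:prev=v
E
```

```text
[557.85442179 -42.91872429  66.12225071] [-1.52626889  5.2952171   3.89675813] 13.1895524699949 29.998401990160346
r 136.0457585772075 q 0.0055214230351561255
1 [-0.072 -0.071]
2 [-0.141 -0.145]
3 [-0.207 -0.222]
4 [-0.269 -0.301]
5 [-0.327 -0.384]
6 [-0.382 -0.468]
7 [-0.432 -0.556]
8 [-0.479 -0.645]
9 [-0.043 -0.091]
10 [-0.081 -0.184]
11 [-0.116 -0.279]
12 [-0.146 -0.375]
13 [-0.172 -0.472]
14 [-0.194 -0.571]
15 [-0.211 -0.67 ]
16 [-0.223 -0.77 ]
17 [-0.008 -0.1  ]
18 [-0.012 -0.201]
19 [-0.011 -0.301]
20 [-0.006 -0.401]
21 [ 0.004 -0.501]
22 [ 0.018 -0.601]
23 [ 0.036 -0.699]
24 [ 0.059 -0.797]
```

The clamp pin is pinched (13 mm opening, radius 136 mm). Swinging along the arc.

Request:
{"name": "drive_tool", "arguments": {"steps": [{"delta_pos":[-0.072,-0.071,0],"angular":[0,0,0]},{"delta_pos":[-0.141,-0.145,0],"angular":[0,0,0]},{"delta_pos":[-0.207,-0.222,0],"angular":[0,0,0]},{"delta_pos":[-0.269,-0.301,0],"angular":[0,0,0]},{"delta_pos":[-0.327,-0.384,0],"angular":[0,0,0]},{"delta_pos":[-0.382,-0.468,0],"angular":[0,0,0]},{"delta_pos":[-0.432,-0.556,0],"angular":[0,0,0]},{"delta_pos":[-0.479,-0.645,0],"angular":[0,0,0]}]}}

```text
clock: 12.25
tcp_pos: [601.8, -62.3, 66.1]
tool_rot: [0.001, -0.236, 0.972, 0.002]
wrist_force: [0.8, 12.0, 3.8]
opening: 13.4
grasp_force: 30.0
```

Request:
{"name": "drive_tool", "arguments": {"steps": [{"delta_pos":[-0.043,-0.091,0],"angular":[0,0,0]},{"delta_pos":[-0.081,-0.184,0],"angular":[0,0,0]},{"delta_pos":[-0.116,-0.279,0],"angular":[0,0,0]},{"delta_pos":[-0.146,-0.375,0],"angular":[0,0,0]},{"delta_pos":[-0.172,-0.472,0],"angular":[0,0,0]},{"delta_pos":[-0.194,-0.571,0],"angular":[0,0,0]},{"delta_pos":[-0.211,-0.67,0],"angular":[0,0,0]},{"delta_pos":[-0.223,-0.77,0],"angular":[0,0,0]}]}}

```text
clock: 13.25
tcp_pos: [635.3, -97.2, 66.0]
tool_rot: [0.001, -0.237, 0.972, 0.001]
wrist_force: [2.9, 11.8, 1.7]
opening: 12.6
grasp_force: 30.0
```

```bash
cat >q.py <<'E'
from h import *
s=state();t=np.array(s['tcp_pos']);d=t[:2]-[521.8,-174.1]
print(t,s['wrist_force'],s['opening'],s['grasp_force'],'r',np.hypot(*d),'q',np.pi/2-.2627-np.arctan2(d[1],d[0]),s['joint_pos'][5],s['clock'])
E
python3 q.py
```

```text
[635.29990829 -97.22618779  66.01268521] [ 2.90206811 11.8363664   1.65053568] 12.629792759325136 29.998823516070843 r 137.08323086759262 q 0.7127663086551734 -2.3886797261515906 13.25
```

Request:
{"name": "drive_tool", "arguments": {"steps": [{"delta_pos":[-0.008,-0.1,0],"angular":[0,0,0]},{"delta_pos":[-0.012,-0.2,0],"angular":[0,0,0]},{"delta_pos":[-0.011,-0.3,0],"angular":[0,0,0]},{"delta_pos":[-0.006,-0.4,0],"angular":[0,0,0]},{"delta_pos":[0.004,-0.5,0],"angular":[0,0,0]},{"delta_pos":[0.018,-0.6,0],"angular":[0,0,0]},{"delta_pos":[0.036,-0.7,0],"angular":[0,0,0]},{"delta_pos":[0.06,-0.8,0],"angular":[0,0,0]}]}}

```text
clock: 14.25
tcp_pos: [653.6, -140.3, 65.8]
tool_rot: [0.001, -0.237, 0.972, 0.003]
wrist_force: [1.5, 25.7, 8.4]
opening: 13.0
grasp_force: 30.0
```

Request:
{"name": "drive_tool", "arguments": {"steps": [{"delta_pos":[0,0,0],"angular":[0,0,0]},{"delta_pos":[0,0,0],"angular":[0,0,0]},{"delta_pos":[0,0,0],"angular":[0,0,0]},{"delta_pos":[0,0,0],"angular":[0,0,0]},{"delta_pos":[0,0,0],"angular":[0,0,0]},{"delta_pos":[0,0,0],"angular":[0,0,0]},{"delta_pos":[0,0,0],"angular":[0,0,0]},{"delta_pos":[0,0,0],"angular":[0,0,0]}]}}

```text
clock: 15.25
tcp_pos: [653.5, -139.6, 65.8]
tool_rot: [0.001, -0.237, 0.972, 0.003]
wrist_force: [-0.0, 15.9, 4.1]
opening: 12.7
grasp_force: 30.0
```

```bash
python3 q.py; python3 - <<'E'
from h import *
w=get_image('wrist')[:,:,::-1];s=get_image('side')[150:350,200:420,::-1]
cv2.imwrite('pics/c3.png',cv2.convertScaleAbs(np.hstack([cv2.resize(s,(400,364)),cv2.resize(w,(400,364))]),alpha=1.3))
E
```

```text
[ 653.52146302 -139.6417623    65.82151177] [-0.0242759  15.90052088  4.05045724] 12.71226022582291 29.991826498880982 r 136.15400825529025 q 1.052230853909551 -2.4421691998615604 15.25
```

View pics/c3.png

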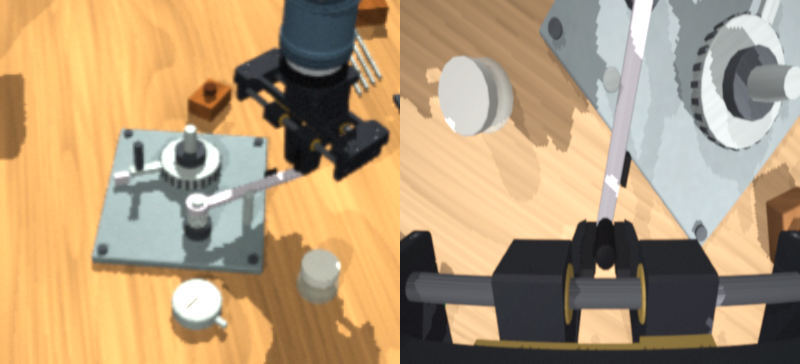

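The pin is held between the fingers at about (605,245), with the bar against the stop post (612,80). In the side view the lever lies on the rib (120,178), and the bystanders haven't moved. The 16 N wrist force is well above the 6 N spring force, so the arm is at its stop. Handing in.

```bash
python3 -c "
from plant import *
print(sign_off())"
```

```text
the job is handed in; nothing more can be done
None
```

The job is handed in at about 15 s: the collar is locked at about 1.28 rad (mark 1.3), the clamp arm is pinched against its stop at about 1.05 rad, and the bystanders look unmoved in the last picture; no verdict came back.

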